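# Dock the yellow tip carrier on the electrophoresis unit

### The job

Dock the yellow tip carrier at the electrophoresis unit: push the mouth of its hook onto the upright docking pin until the red sprung latch has been pushed in by the pin and has flipped shut again behind it. Leave the carrier standing flat on the bench with the pin caught inside the hook, and leave the blue carrier where it stands.

Things in the scene. Friction and masses are not known exactly. Their poses are not given: they have to be found in the camera images.
- carrier: Loose yellow tip carrier, 0.4-0.6 kg: white base 120x90x12 mm, yellow rack on it (tips end 44 mm up). Origin: centre of underside, z up. Handle: black square post 24x24 mm over the origin, up to 86 mm; grip 68 mm up. Hook: level dark steel fork along +x, x 52-158, z 14-26 mm; pocket from back wall x=64 to latch x=122, y -16 to 17 mm clear; flared noses x 128-158.
- latch (a joint): Red sprung latch across the hook's mouth, 35 mm long, hinged upright at the carrier's x=122, y=20 mm. 0 = shut (at start), grows inward to 1.52 rad; never opens outward. The pin pushes it in with 1-6 N; the spring shuts it once the pin's axis is about 42 mm behind the hinge: with the axis at the carrier's x=74 mm it is shut behind the pin.
- pin (a point): Fixed upright steel docking pin, diameter 12 mm, up to 54 mm, green head 22 mm wide on top. The point is on its axis 20 mm above the bench (hook's mid-height). Its +x runs to the grey electrophoresis unit (60 mm high, face 70 mm beyond the pin); push the hook on along +x, hook's x within 15 degrees. A 4 mm plate, 60 mm wide, starts 15 mm before the pin.
- blue_carrier: Bystander, not to be moved: a carrier of the same shape and size with a blue rack and a rigid red bar instead of the latch. Origin: centre of its underside, z up, hook along its +x.

How it is judged:
On the way:
1. the pin, between the arms of the hook, pushes the latch inward (value of joint latch above 0.4 rad and height (world z) of carrier below 0.03 m and x of pin in the frame of carrier between 0.055 and 0.125 m and y of pin in the frame of carrier between -0.022 and 0.024 m), for 0.02 s.
At the end, for the whole second after the job is handed in: The pin stands inside the yellow carrier's hook pocket (its axis 55 to 117 mm ahead of the carrier's origin and between the arms), the latch is shut (under 0.12 rad), and the carrier stands flat on the bench (under 8 mm up, under 0.1 rad tilt) at rest (value of joint latch below 0.12 rad and x of pin in the frame of carrier between 0.055 and 0.117 m and y of pin in the frame of carrier between -0.022 and 0.024 m and height (world z) of carrier below 0.008 m and angle between carrier's own z axis and vertical below 0.1 rad and linear speed of carrier below 0.02 m/s); the robot touches nothing.
It fails at once if the blue carrier is moved by more than 30 mm (distance of blue_carrier from where it was at the start of the episode above 0.03 m).
It also fails if it takes over 34 s, if anything falls off the work surface, if the arm or the gripper's body presses on something with over 40 N, if the wrist force passes 120 N, or if a joint passes its speed limit or range.

### The arm

A 7-joint arm with a two-finger parallel gripper is mounted at the origin on the work surface. World frame = base frame: x ahead of the robot, y to its left, z up, the work surface at z = 0. Lengths are in m, angles in rad, forces in N, time in s.
With the tool pointing down it reaches from about 0.4 to 0.85 m from the base axis. Payload 10.4 kg.
Tool frame: the origin (TCP) lies on the centre line of the jaws, within the pads' length; the fingertips stand 14 mm ahead of it and the grasp point (between the pads) lies 5 mm behind it (manip.tip_reach is the distance from the TCP to the fingertips, in m); z points along the fingers, y is the line along which they close (so a half turn about z gives the same grasp; the last joint's range is limited). The gripper opens to 85 mm and grips with 20 to 120 N. Pads are 22 mm wide; open, the fingers measure 114 mm over their backs; the gripper's body (76 mm by 85 mm) begins 54 mm behind the grasp point. The pads swing forward as they close: fully open they stand 13 mm farther back than shut.
Start: joints at [1.293, 0.332, -0.065, 1.46, 0.022, 1.35, -0.088], TCP at [0.158, -0.605, 0.245] pointing down, gripper open.
Joint ranges: [-2.6, 2.6], [-0.5, 2.12], [-1.47, 1.34], [0.16, 2.42], [-1.27, 4.41], [0.06, 2.06], [-2.6, 2.6]. Speed limits (rad/s): [2.22, 2.22, 2.79, 2.79, 3.14, 3.14, 3.14].

### API

Orientations are given as a unit quaternion [x, y, z, w].
In Python, from workcell import manip gives the robot as it stands.
- The arm moves only by the shell command python3 -m pendant 'ROWS' [FORCE]. ROWS is JSON, a list of rows, each a list of 7 numbers: the shift along the tool's x, y, z in units of 50 mm (1.0 is 50 mm), then the turn, a rotation vector about the tool's x, y, z in units of 8 degrees (1.0 is 8 degrees), then the opening, from -1 (shut) to 1 (fully open), so that 0 is half open. In form: [[dx, dy, dz, ax, ay, az, jaw], ...]. A call has exactly 10 rows; each row is the pose to reach, as a shift and turn from the pose commanded when the call began, along the tool's axes at that moment; what a row does not reach only later rows make up. A row lasts 1/8 s, in which the tool goes at most 62.5 mm and 10.7 degrees, less where a joint would pass 70% of its speed; a pose out of reach is approached as far as the arm can. A call with a gripper value outside its range is refused whole. The fingers move at their own pace and stop on an object; FORCE is the grip in N (left out, the last holds). Time passes only in rows, so rows that repeat a pose let the fingers close, or fill a call up. It gives the time, the measured TCP pose, the force, the opening and the grip force at its end, in the units of the state.
- manip.get_obs(): the state, without advancing time (a new reading comes with each control period).
- manip.camera(name): name is "scene" or "top" or "wrist"; returns (picture, depth): 400x640x3 uint8, red, green, blue; 400x640 float32, m along the optical axis (not along the pixel's ray), 0 where there is no reading.
- manip.get_calibration(name): a dict with "fx", "fy", "cx", "cy" (pixels), "xyz" and "orientation" of the camera in the world. Camera axes: x right, y up, looking along -z (the intrinsics and any distortion apply to the point x, -y, -z); pixel columns grow to the right and rows downward; lengths in m; the calibration is good to about 2 mm. The wrist camera is an equidistant fisheye: a pixel r from the principal point sees the ray r / f radians off the axis. A picture is of the moment at which its call begins: read the wrist's pose just before it. get_calibration takes no time and is no camera call; for the wrist camera it gives the pose at the moment of the call.
- manip.hand_in(): hands the job in; it is judged then, once.
Trained networks look in the newest picture that a camera, given by its name, has taken for a name from the list of things; names that differ only in an ending like _2 or _b are one class to them, and where a whole thing is asked for, a point or a joint stands for the part that bears it (a point fixed in the world has none). Each returns a list of dicts, best first, with "p" (0 to 1); they miss things now and then, are a little off and sometimes report something else, mostly with a low value. They report only what shows in the picture. A call takes as long as a camera call.
- manip.find_in(thing, camera): "box" ([left, top, right, bottom] in pixels, round what is visible of it).
- manip.trace(thing, camera): "pixels" (400x640 bool, what is visible of it) and "box" ([left, top, right, bottom] in pixels, round what is visible of it).
- manip.tip_of(thing, camera): "pixel" ([column, row] in pixels: a listed point, or the origin of a listed thing).
The state is a dict: "clock": time; "joint_pos": joint angles; "joint_velocities": joint speeds; "tau": joint torques, N m; "position": TCP position; "ee_rot": TCP orientation; "ft_force": force on the tool from outside, world axes, zero at the start; "torque": the same for the moment, N m; "grip_width": opening from 0.0 (shut) to 1.0 (fully open); "grasp_force": force on a finger pad.
Only numpy, scipy, OpenCV 4.12 (cv2) and the standard library are available. Lean on these libraries where they do the work, as an engineer would, in place of code of your own. Each camera call takes 0.05 s, during which the arm holds its last target. There are 200 camera calls.

## Working session

There is one attempt and no reset: what is moved stays moved. The work goes in short steps, Python scripts to look and compute and a shell command to move; the robot and the scene stay as the last step left them, time stands still between calls to the robot, and variables do not carry over. Pictures are saved under pics/ and viewed, at most 10 in all, crops included, and the job is handed in when it is done.

```bash
mkdir -p pics; cat > h.py <<'E'
import numpy as np, cv2
from scipy.spatial.transform import Rotation as R
from workcell import manip
def ray(c,px):
    px=np.atleast_2d(np.asarray(px,float)); u=(px[:,0]-c['cx'])/c['fx']; v=(px[:,1]-c['cy'])/c['fy']
    return np.c_[u,-v,-np.ones(len(u))]
def world(c,px,d):
    return R.from_quat(c['orientation']).apply(ray(c,px)*np.asarray(d).reshape(-1,1))+c['xyz']
def onz(c,px,z):
    r=R.from_quat(c['orientation']).apply(ray(c,px)); o=np.array(c['xyz']); return o+r*((z-o[2])/r[:,2])[:,None]
E
python3 - <<'E'
from h import *
o=manip.get_obs(); print(o['clock'],o['position'],o['ee_rot'],o['grip_width'])
for n in ('top','scene'):
    im,d=manip.camera(n); cv2.imwrite(f'pics/{n}0.png',im[:,:,::-1]); np.save(f'{n}.npy',d); np.save(f'{n}_im.npy',im)
    c=manip.get_calibration(n); print(n,c)
    for t in ('carrier','blue_carrier','pin','latch'):
        for r in manip.tip_of(t,n)[:2]: 
            print(t,r['p'],r['pixel'],onz(c,r['pixel'],0.02 if t=='pin' else 0).round(3))
        if t!='pin':
            for r in manip.find_in(t,n)[:2]: print('  box',t,r['p'],r['box'])
E
```

```text
0.0 [ 0.15744335 -0.60446313  0.24449537] [ 9.91890066e-01  1.27096652e-01 -1.37253975e-04 -7.20460616e-04] 1.0021574024453825
top {'fx': 361.84163465590257, 'fy': 361.84163465590257, 'cx': 318.1793896974909, 'cy': 201.44624494263672, 'xyz': array([0.45194365, 0.03045891, 0.8574329 ]), 'orientation': array([-0.04045272,  0.03635391,  0.71315594, -0.6988924 ])}
carrier 0.65 [438.7, 237.5] [[ 0.454 -0.247  0.   ]]
  box carrier 0.59 [420.1, 169.8, 465.6, 261.4]
blue_carrier 0.62 [225.7, 230.7] [[0.48  0.255 0.   ]]
  box blue_carrier 0.61 [202.6, 164.3, 250.2, 259.3]
pin 0.72 [334.3, 158.8] [[ 0.644 -0.006  0.02 ]]Traceback (most recent call last):
  File "<stdin>", line 7, in <module>
ValueError: it knows: blue_carrier, carrier, pin
```

```bash
python3 - <<'E'
from h import *
for n in ('top','scene'):
    if n=='scene': im,d=manip.camera(n); cv2.imwrite(f'pics/{n}0.png',im[:,:,::-1]); np.save(f'{n}.npy',d)
    else: d=np.load('top.npy')
    c=manip.get_calibration(n)
    if n=='scene':
        for t in ('carrier','pin'):
            for r in manip.tip_of(t,n)[:2]: print(t,r['p'],r['pixel'],onz(c,r['pixel'],0.02 if t=='pin' else 0).round(3))
    # depth map -> world
    v,u=np.mgrid[0:400,0:640]; P=world(c,np.c_[u.ravel(),v.ravel()],d.ravel()); P[d.ravel()==0]=np.nan
    np.save(n+'_P.npy',P.reshape(400,640,3))
P=np.load('top_P.npy'); im=np.load('top_im.npy')
print('bench z',np.nanmedian(P[300:340,300:340,2]))
b=P[160:265,415:470].reshape(-1,3); 
for lo,hi in ((.075,.095),(.03,.06),(.012,.03)):
    s=b[(b[:,2]>lo)&(b[:,2]<hi)]; print(lo,len(s),s.mean(0).round(4),s.min(0).round(3),s.max(0).round(3))
    if len(s)>5: print(cv2.minAreaRect((s[:,:2]*1000).astype(np.float32)))
print(manip.get_obs()['clock'])
cv2.imwrite('pics/top_crop.png',cv2.resize(im[120:280,180:490,::-1],None,fx=2.5,fy=2.5))
E
```

```text
carrier 0.65 [263.6, 134.4] [[ 0.459 -0.247  0.   ]]
pin 0.76 [281.8, 230.3] [[ 0.638 -0.01   0.02 ]]
bench z -0.0004880203843340425
0.075 145 [ 0.4578 -0.2515  0.0847] [ 0.446 -0.265  0.075] [ 0.47  -0.241  0.089]
((457.82818603515625, -252.76358032226562), (24.57654571533203, 23.412195205688477), 88.86837768554688)
0.03 1477 [ 0.4574 -0.25    0.0405] [ 0.406 -0.292  0.03 ] [ 0.51  -0.214  0.06 ]
((457.79681396484375, -252.99606323242188), (103.97616577148438, 78.66395568847656), 0.08163508772850037)
0.012 894 [ 0.5352 -0.2428  0.0232] [ 0.399 -0.296  0.012] [ 0.614 -0.208  0.03 ]
((506.0524597167969, -251.997314453125), (214.93673706054688, 87.41211700439453), 0.17042075097560883)
0.45
```

View pics/top_crop.png

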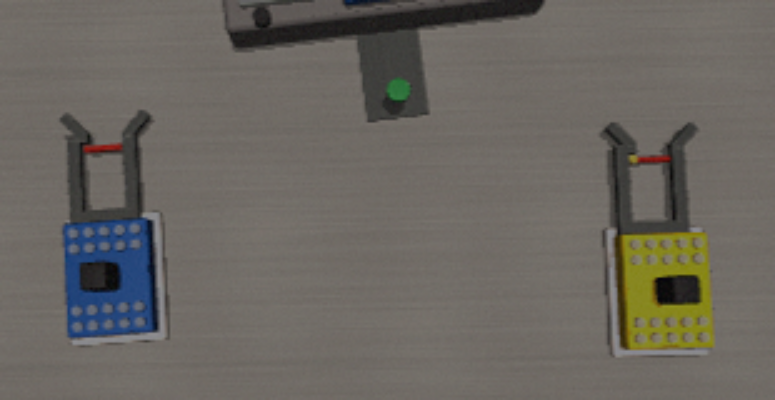

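View pics/scene0.png

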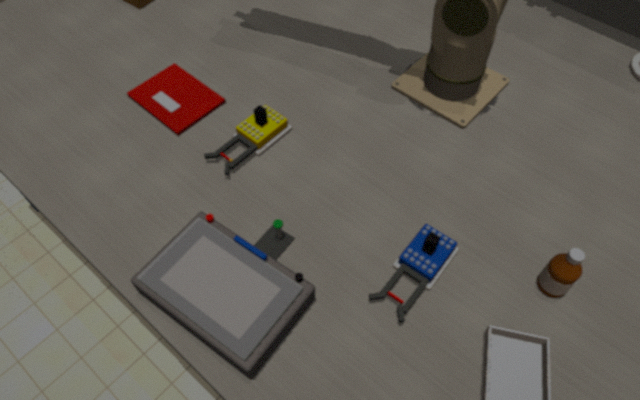

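```bash
python3 - <<'E'
from h import *
for n in ('top','scene'):
    P=np.load(n+'_P.npy'); im=cv2.imread('pics/%s0.png'%n); hsv=cv2.cvtColor(im,cv2.COLOR_BGR2HSV)
    g=cv2.inRange(hsv,(45,90,40),(85,255,255))>0
    near=(np.hypot(P[...,0]-.64,P[...,1]+.01)<.05)&g
    s=P[near]; print(n,'green',len(s),np.median(s,0).round(4),s.min(0).round(4),s.max(0).round(4))
    c=manip.get_calibration(n); v,u=np.nonzero(near); print(' via mean pixel z=.058',onz(c,[[u.mean(),v.mean()]],.057).round(4))
    m=(P[...,2]>.052)&(P[...,2]<.066)&(P[...,0]>.66)&(P[...,0]<1.0)&(abs(P[...,1])<.3)
    s=P[m]; print(' unit',len(s),cv2.minAreaRect((s[:,:2]*1000).astype(np.float32)), s.min(0).round(3),s.max(0).round(3))
    # front edge: min x per y bin
    ys=np.arange(-.10,.10,.01); e=[(y+.005,np.percentile(s[(s[:,1]>=y)&(s[:,1]<y+.01),0],1)) for y in ys if ((s[:,1]>=y)&(s[:,1]<y+.01)).sum()>3]
    e=np.array(e); k=np.polyfit(e[:,0],e[:,1],1); print(' edge fit x=',k,'yaw deg',-np.degrees(np.arctan(k[0])),np.abs(np.polyval(k,e[:,0])-e[:,1]).max())
    # carrier arms direction
    m=(P[...,2]>.018)&(P[...,2]<.032)&(P[...,0]>.525)&(P[...,0]<.62)&(P[...,1]<-.19)&(P[...,1]>-.31)
    s=P[m]; 
    for lo,hi in ((.525,.55),(.55,.575),(.575,.595),(.6,.615)):
        q=s[(s[:,0]>lo)&(s[:,0]<hi)]; print('  arms',lo,q[:,1].min().round(4),q[:,1].max().round(4),len(q))
E
```

```text
top green 73 [ 0.6441 -0.0151  0.0536] [ 0.6328 -0.0241  0.0012] [ 0.6663 -0.0058  0.0562]
 via mean pixel z=.058 [[ 0.6425 -0.0147  0.057 ]]
 unit 1963 ((811.5807495117188, 0.970794677734375), (200.01858520507812, 300.09375), 5.6438679695129395) [ 0.699 -0.156  0.052] [0.923 0.159 0.066]
 edge fit x= [-0.0988786   0.71221338] yaw deg 5.646970561339844 0.0007939036510049569
  arms 0.525 -0.2808 -0.2164 133
  arms 0.55 -0.2816 -0.2168 132
  arms 0.575 -0.2816 -0.2163 155
  arms 0.6 -0.2954 -0.2107 65
scene green 76 [ 0.6449 -0.0123  0.0533] [ 0.6343 -0.0416  0.0021] [ 0.6542 -0.0025  0.0587]
 via mean pixel z=.058 [[ 0.6473 -0.0103  0.057 ]]
 unit 2864 ((813.0066528320312, 4.469207763671875), (200.04498291015625, 301.484130859375), 5.567068576812744) [ 0.7   -0.152  0.052] [0.926 0.162 0.066]
 edge fit x= [-0.15450395  0.7290899 ] yaw deg 8.782975994317157 0.0503327637777482
  arms 0.525 -0.2785 -0.2128 114
  arms 0.55 -0.2778 -0.2114 116
  arms 0.575 -0.2783 -0.2122 141
  arms 0.6 -0.2892 -0.2054 72
```

```bash
cat >> h.py <<'E'
def go(p,yaw):
    o=manip.get_obs(); q=R.from_quat(o['ee_rot']); d=q.inv().apply(np.array(p)-o['position'])/.05
    T=R.from_euler('z',yaw,degrees=True)*R.from_quat([1,0,0,0]); w=(q.inv()*T).as_rotvec(degrees=True)/8
    print('clock',o['clock'],'yaw',np.degrees(np.arctan2(*q.as_matrix()[[1,0],0])),'row',d.round(2),w.round(2))
E
python3 - <<'E'
from h import *
go([.4578,-.2525,.13],0)
E
```

```text
clock 0.45 yaw 14.603928077050995 row [ 7.59 -5.3   2.31] [-0.    0.    1.83]
```

```bash
python3 -m pendant '[[0.85,-0.6,0.1,0,0,0.2,1],[1.7,-1.2,0.3,0,0,0.4,1],[2.55,-1.8,0.5,0,0,0.6,1],[3.4,-2.4,0.8,0,0,0.9,1],[4.25,-3.0,1.1,0,0,1.1,1],[5.1,-3.6,1.4,0,0,1.4,1],[5.95,-4.2,1.7,0,0,1.6,1],[6.8,-4.8,2.0,0,0,1.83,1],[7.59,-5.3,2.31,0,0,1.83,1],[7.59,-5.3,2.31,0,0,1.83,1]]' 100
python3 - <<'E'
from h import *
go([.4578,-.2525,.064],0)
im,d=manip.camera('wrist'); cv2.imwrite('pics/w1.png',im[:,:,::-1])
E
```

```text
clock: 1.7
position: [0.4598, -0.2489, 0.1289]
ee_rot: [1.0, 0.003, -0.0, -0.001]
ft_force: [-0.8, -0.1, 0.3]
grip_width: 1.0
grasp_force: 0.0
clock 1.7 yaw 0.32317562790251897 row [-0.04  0.08  1.3 ] [-0.01  0.    0.04]
```

View pics/w1.png

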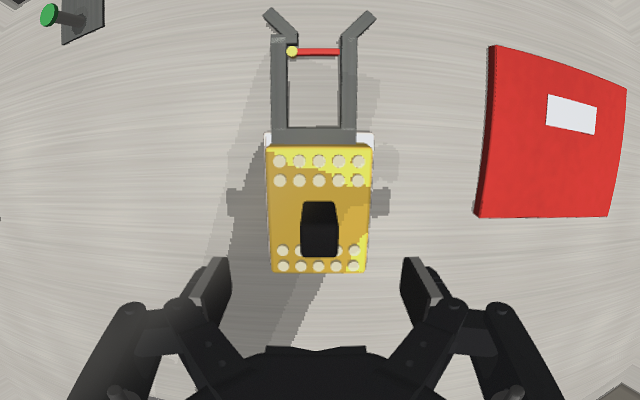

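```bash
python3 -m pendant '[[-0.04,0.04,0.4,0,0,0.04,1],[-0.04,0.04,0.8,0,0,0.04,1],[-0.04,0.04,1.2,0,0,0.04,1],[-0.04,0.04,1.3,0,0,0.04,1],[-0.04,0.04,1.3,0,0,0.04,1],[-0.04,0.04,1.3,0,0,0.04,-0.6],[-0.04,0.04,1.3,0,0,0.04,-1],[-0.04,0.04,1.3,0,0,0.04,-1],[-0.04,0.04,1.3,0,0,0.04,-1],[-0.04,0.04,1.3,0,0,0.04,-1]]' 100
python3 - <<'E'
from h import *
go([.459,-.033,.076],5.65)
E
```

```text
clock: 3.0
position: [0.4564, -0.2547, 0.0654]
ee_rot: [1.0, -0.003, 0.0, 0.0]
ft_force: [-0.1, 2.0, 5.3]
grip_width: 0.268
grasp_force: 99.2
clock 3.0 yaw -0.3435569662610558 row [ 0.03 -4.43 -0.21] [ 0.   -0.   -0.75]
```

```bash
python3 -m pendant '[[0,0,-0.1,0,0,0,-1],[0,0,-0.2,0,0,0,-1],[0,-0.7,-0.2,0,0,-0.1,-1],[0.01,-1.4,-0.2,0,0,-0.2,-1],[0.01,-2.1,-0.2,0,0,-0.35,-1],[0.02,-2.9,-0.2,0,0,-0.5,-1],[0.03,-3.6,-0.2,0,0,-0.65,-1],[0.03,-4.2,-0.2,0,0,-0.75,-1],[0.03,-4.43,-0.2,0,0,-0.75,-1],[0.03,-4.43,-0.2,0,0,-0.75,-1]]' 100
python3 - <<'E'
from h import *
im,d=manip.camera('top'); cv2.imwrite('pics/top2.png',cv2.resize(im[110:270,240:440,::-1],None,fx=3.5,fy=3.5))
c=manip.get_calibration('top')
for t in ('carrier','pin'):
    for r in manip.tip_of(t,'top')[:1]: print(t,r['p'],r['pixel'],onz(c,r['pixel'],0.02 if t=='pin' else .01).round(3))
v,u=np.mgrid[0:400,0:640]; P=world(c,np.c_[u.ravel(),v.ravel()],d.ravel())
a=np.radians(5.65); f=np.array([np.cos(a),np.sin(a)]); l=np.array([-f[1],f[0]]); rel=P[:,:2]-[.6435,-.0148]
X=rel@f; Y=rel@l; k=(P[:,2]>.025)&(P[:,2]<.045)&(abs(Y)<.07)
for x in np.arange(-.13,-.02,.01):
    s=np.sort(Y[k&(X>=x)&(X<x+.01)]); print(round(x,3),len(s),s[[0,-1]].round(4) if len(s) else '', 'gap',(s[np.argmax(np.diff(s))].round(4),s[np.argmax(np.diff(s))+1].round(4)) if len(s)>3 else '')
print(manip.get_obs()['position']); go([.459,-.033,.076],5.65)
E
```

```text
clock: 4.25
position: [0.4589, -0.0332, 0.0748]
ee_rot: [0.999, 0.05, -0.0, 0.0]
ft_force: [0.3, -1.2, -4.1]
grip_width: 0.268
grasp_force: 98.9
pin 0.86 [334.3, 155.8] [[ 0.651 -0.006  0.02 ]]
-0.13 0  gap 
-0.12 0  gap 
-0.11 4 [-0.0274 -0.0209] gap (np.float64(-0.0274), np.float64(-0.0251))
-0.1 38 [-0.0304  0.0336] gap (np.float64(-0.0186), np.float64(0.0218))
-0.09 49 [-0.0301  0.0331] gap (np.float64(-0.0182), np.float64(0.023))
-0.08 47 [-0.0293  0.0338] gap (np.float64(-0.0181), np.float64(0.022))
-0.07 89 [-0.0298  0.0329] gap (np.float64(0.0068), np.float64(0.009))
-0.06 61 [-0.0296  0.0339] gap (np.float64(-0.018), np.float64(0.0016))
-0.05 56 [-0.0381  0.033 ] gap (np.float64(-0.0184), np.float64(0.0144))
-0.04 46 [-0.0431  0.0403] gap (np.float64(-0.0288), np.float64(0.0223))
-0.03 5 [-0.0393  0.0375] gap (np.float64(-0.0368), np.float64(0.0326))
[ 0.45882586 -0.03463807  0.07472738]
clock 4.4 yaw 5.526036779389242 row [ 0.01 -0.03 -0.03] [ 0.    0.   -0.02]
```

View pics/top2.png

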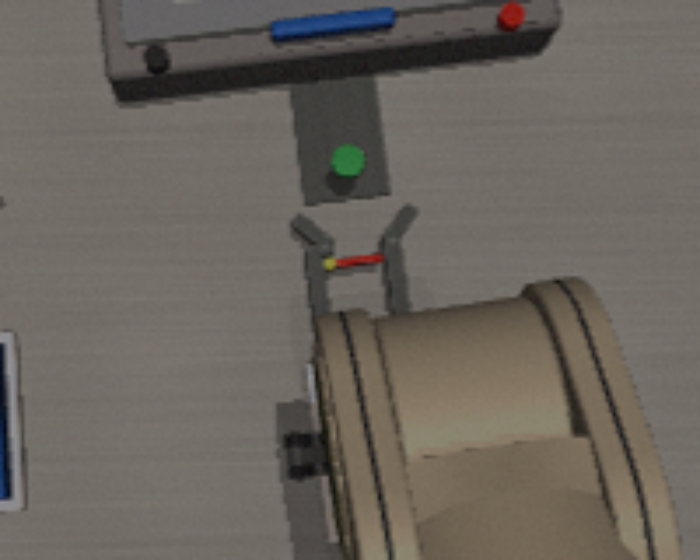

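```bash
python3 -m pendant '[[0.25,0.03,0,0,0,0,-1],[0.5,0.03,0,0,0,0,-1],[0.75,0.03,0,0,0,0,-1],[1.0,0.03,0,0,0,0,-1],[1.25,0.03,0,0,0,0,-1],[1.5,0.03,0,0,0,0,-1],[1.75,0.03,0,0,0,0,-1],[2.0,0.03,0,0,0,0,-1],[2.22,0.03,0,0,0,0,-1],[2.25,0.03,0,0,0,0,-1]]' 100
python3 - <<'E'
from h import *
im,d=manip.camera('wrist'); cv2.imwrite('pics/w3.png',im[:,:,::-1])
go([.5699,-.0221,.075],5.65)
E
```

```text
clock: 5.65
position: [0.5585, -0.0263, 0.07]
ee_rot: [0.999, 0.049, -0.015, 0.002]
ft_force: [-61.9, -7.7, 19.7]
grip_width: 0.267
grasp_force: 103.0
clock 5.7 yaw 5.602102601010401 row [ 0.23 -0.06 -0.11] [ 0.02  0.22 -0.01]
```

View pics/w3.png

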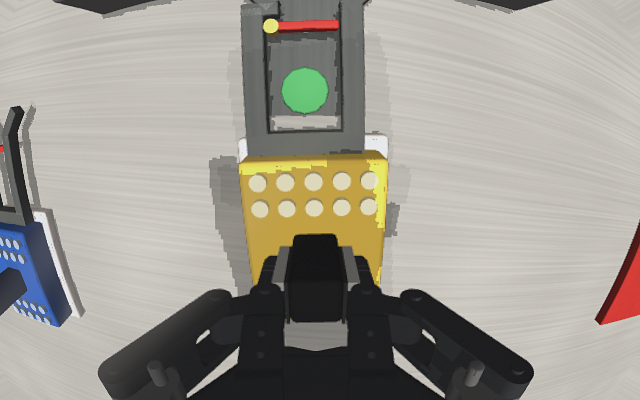

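```bash
python3 -m pendant '[[-0.1,0,0,0,0,0,-1],[-0.2,0,0,0,0,0,-1],[-0.3,0,0,0,0,0,-1],[-0.4,0,0,0,0,0,-1],[-0.4,0,0,0,0,0,-1],[-0.4,0,0,0,0,0,-1],[-0.4,0,0,0,0,0,-1],[-0.4,0,0,0,0,0,-1],[-0.4,0,0,0,0,0,-1],[-0.4,0,0,0,0,0,-1]]' 100
python3 - <<'E'
from h import *
im,d=manip.camera('wrist'); cv2.imwrite('pics/w4.png',im[:,:,::-1])
im,d=manip.camera('scene'); c=manip.get_calibration('scene'); cv2.imwrite('pics/s4.png',cv2.resize(im[90:290,150:400,::-1],None,fx=3,fy=3))
o=manip.get_obs(); print(o['ft_force'],o['ee_rot']); go([.55,-.0221,.066],5.65)
E
```

```text
clock: 6.95
position: [0.5511, -0.0257, 0.0748]
ee_rot: [0.999, 0.049, 0.0, 0.0]
ft_force: [-0.2, 0.0, -5.2]
grip_width: 0.269
grasp_force: 98.9
[ 0.21292178 -0.29503168 -4.53031421] [9.98789534e-01 4.91880481e-02 3.22341472e-05 3.24962165e-05]
clock 7.05 yaw 5.638810622386082 row [-0.02 -0.07  0.18] [ 0. -0. -0.]
```

View pics/w4.png

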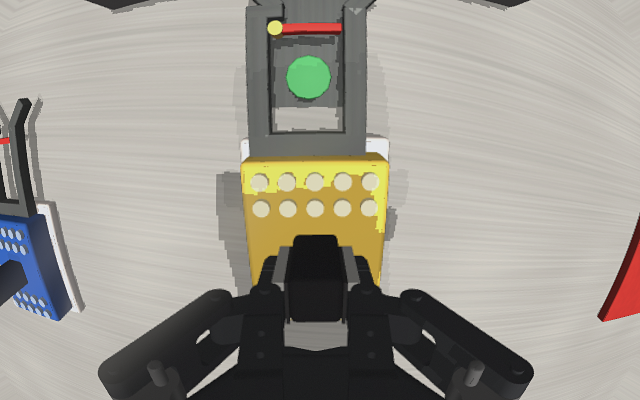

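View pics/s4.png

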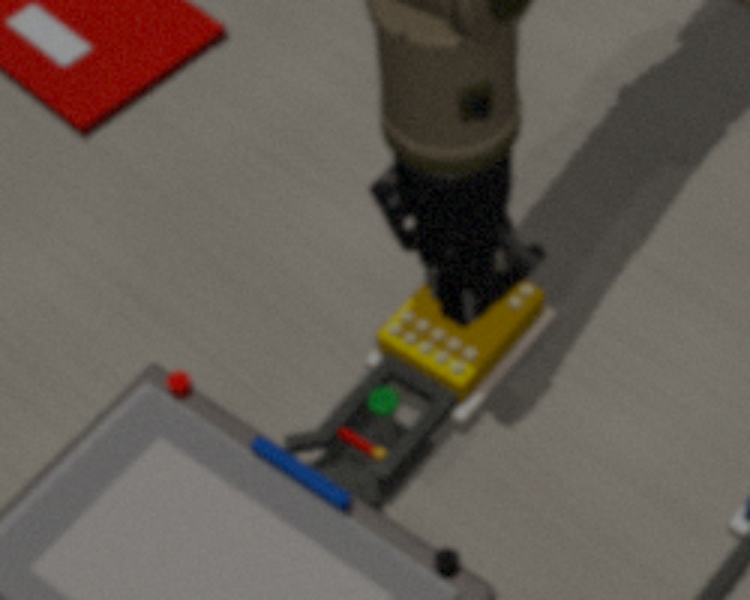

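```bash
python3 -m pendant '[[0,0,0.06,0,0,0,-1],[0,0,0.12,0,0,0,-1],[0,0,0.17,0,0,0,-1],[0,0,0.19,0,0,0,-1],[0,0,0.19,0,0,0,-1],[0,0,0.19,0,0,0,-1],[0,0,0.19,0,0,0,-1],[0,0,0.19,0,0,0,-1],[0,0,0.19,0,0,0,-1],[0,0,0.19,0,0,0,-1]]' 100

```

```text
clock: 8.3
position: [0.5514, -0.0256, 0.0662]
ee_rot: [0.999, 0.049, 0.0, 0.0]
ft_force: [-2.0, 1.0, 5.8]
grip_width: 0.267
grasp_force: 100.7
```

Contact with the bench (force turned to +5.8 N). Release, then rise.

```bash
python3 -m pendant '[[0,0,0,0,0,0,-0.4],[0,0,0,0,0,0,-0.2],[0,0,0,0,0,0,0.1],[0,0,0,0,0,0,0.3],[0,0,0,0,0,0,0.3],[0,0,-0.3,0,0,0,0.3],[0,0,-0.8,0,0,0,0.3],[0,0,-1.4,0,0,0,0.3],[0,0,-2.0,0,0,0,0.3],[0,0,-2.4,0,0,0,0.3]]' 20
python3 - <<'E'
from h import *
im,d=manip.camera('wrist'); cv2.imwrite('pics/w5.png',im[:,:,::-1])
E
```

```text
clock: 9.55
position: [0.5517, -0.0255, 0.188]
ee_rot: [0.999, 0.049, 0.001, 0.0]
ft_force: [0.3, 0.9, 0.3]
grip_width: 0.649
grasp_force: 0.0
```

View pics/w5.png

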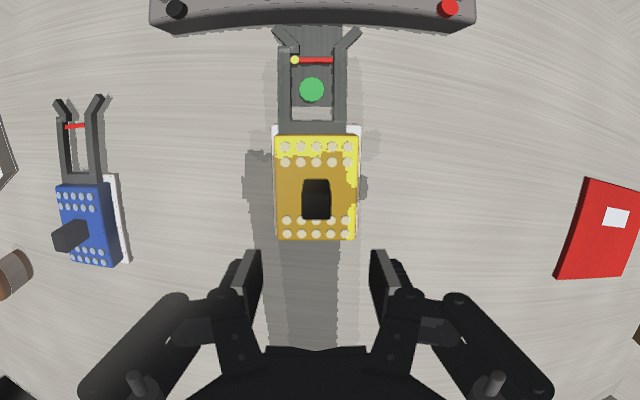

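The picture shows the green pin head at (312,89), inside the pocket. The latch lies straight across the mouth, from (295,59) to (333,60). The carrier is flat, the gripper is clear of it, and the blue carrier is still in its place.

```bash
python3 -c "
from workcell import manip
print(manip.hand_in())"
```

```text
the job is handed in; nothing more can be done
None
```

I docked the yellow carrier and handed the job in at about 9.6 s: the last picture shows the pin in the hook pocket, the latch shut behind it, the carrier flat and the blue carrier in place; the push briefly reached about 62 N at the wrist (limit 120 N), probably the hook's noses meeting the unit, and no verdict came back.

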